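# Slide a wooden blank along the rail into the stamping board's corner pocket

## Robot

A 6-joint arm with a two-finger parallel gripper is mounted at the origin on the work surface. World frame = base frame: x ahead of the robot, y to its left, z up, the work surface at z = 0. Lengths are in mm, angles in rad, forces in N, time in s.
With the tool pointing down it reaches from about 350 to 975 mm from the base axis. Payload 7.1 kg.
Tool frame: the origin (TCP) lies between the finger pads; the fingertips stand 17 mm ahead of it and the grasp point (between the pads) lies 2 mm behind it; z points along the fingers, y is the line along which they close (so a half turn about z gives the same grasp; the last joint's range is limited). The gripper opens to 88 mm and grips with 3 to 60 N. Pads are 20 mm wide; open, the fingers measure 115 mm over their backs; the gripper's body (75 mm by 178 mm) begins 61 mm behind the grasp point.
Start: joints at [-1.208, 0.423, 1.63, -0, 1.089, -0.019], TCP at [232.886, -579.973, 239.675] pointing down, gripper open.
Joint ranges: [-3, 3], [-0.9, 2.11], [0.09, 2.58], [-1.31, 4.45], [0.11, 2.69], [-2.54, 2.54]. Speed limits (rad/s): [2.39, 2.39, 3.01, 3.14, 3.14, 3.14].

## Interface

Orientations are given as a rotation vector (axis times angle).
In Python, from workcell import ctrl gives the robot as it stands.
- The arm moves only by the shell command python3 jog.py FILE [OPENING], which reads ROWS from the file FILE. ROWS is a JSON object with one list for each field, all of the same length, 1 to 5, a row being the entries at one place: sx, sy, sz (the shift in a scale on which 1.0 is 600 mm), wx, wy, wz (a rotation vector in normalised numbers (1 is pi rad)); each row shifts and turns the commanded pose from where the row before left it, along the tool's axes as they then stand; what a row does not reach is not made up. A row lasts 1/12 s, in which the tool goes at most 41.7 mm and 0.125 rad, less where a joint would pass 70% of its speed; a pose out of reach is approached as far as the arm can. OPENING is the finger opening in mm, set as the command begins (- or left out keeps the last). The fingers move at their own pace and stop on an object; the grip force is fixed at half the most. Time passes only in rows, so rows that do not move let the fingers close. It prints the time, the measured TCP pose, the force, the opening and the grip force at its end. Input that does not fit is refused with a message, and nothing moves.
- ctrl.get_obs(): the state, without advancing time (a new reading comes with each control period).
- ctrl.get_image(name): name is "scene" or "top" or "wrist"; returns a dict with "img" (384x512x3 uint8, red, green, blue), "fx", "fy", "cx", "cy" (pixels), "R" (3x3) and "t" (3): a world point X has camera coordinates R X + t. Camera axes: x right, y down, z forward; pixel columns grow to the right and rows downward; lengths in mm; the calibration is good to about 2 mm. A picture is of the moment at which its call begins. There is no depth.
- ctrl.close_job(): hands the job in; it is judged then, once.
The state is a dict: "t": time; "qpos": joint angles; "qvel": joint speeds; "joint_torque": joint torques, N m; "ee_pos": TCP position; "orientation": TCP orientation; "ft_force": force on the tool from outside, world axes, zero at the start; "moment": the same for the moment, N m; "width": finger opening in mm; "grasp_force": force on a finger pad.
Only numpy, scipy, OpenCV 4.12 (cv2) and the standard library are available. Lean on these libraries where they do the work, as an engineer would, in place of code of your own. Each camera call takes 0.05 s, during which the arm holds its last target. There are 200 camera calls.

## Task

Using only the fingertips, push the pale wooden blank across the green stamping board until its long edge lies flat against the metal rail, still on its starting side of the red line; pause there a moment, then slide it along the rail, keeping it against the rail, into the corner pocket until it sits flush against both the rail and the end stop. Never lift or tip it, leave everything else where it is, and finish with the hand clear.

Things in the scene. Friction and masses are not known exactly. Their poses are not given: they have to be found in the camera images.
- board: Green stamping board, fixed to the table; plate 200 mm (its x) by 380 mm (its y), 6 mm thick. Origin on the table surface: the plate spans x -110..+90 mm, y -190..+190 mm, top at z = 6 mm; z is up, yaw varies. On it stand aluminium walls 14 mm tall (tops at z = 20 mm): rail, end stop and lip, which form the corner pocket, 49 mm wide, open towards -y. All coordinates below are in this frame.
- rail_face (a point): Middle of the top edge of the rail's inner face. The rail runs along the board's far (+x) side: inner face at x = +70 mm, from y = -180 to +162 mm, 12 mm thick; axes as the board's.
- stop_face (a point): Middle of the top edge of the end stop's inner face. The stop crosses the left (+y) end of the rail: inner face at y = +150 mm, from x = +13 mm to the rail; axes as the board's.
- lip_mouth (a point): Top edge of the lip's inner face where its straight part begins. The lip is parallel to the rail: inner face at x = +21 mm, outer at +13 mm, from y = +113 to +150 mm; in front of it a flared mouth, beginning at y = +94 mm, opens away from the rail (there its inner face is at x = +10 mm, its outer at +2 mm). Axes as the board's.
- red_line (a point): Middle of the painted red line, flat on the plate, that runs across it (along the board's x) at y = +10 mm.
- pocket_home (a point): Where the blank's origin is when the blank sits fully home: on the plate's top in the corner pocket, touching both rail and end stop. At (+47.5, +120, +6) mm; axes as the board's: x towards the rail, y towards the end stop.
- blank: Pale wooden blank to be placed: 45 mm (its x) by 60 mm (its y, long side) by 10 mm thick, 15 to 31 g, loose. Origin at the centre of its underside. Starts flat on the board on the -y side of the red line, off the rail, long side within 0.45 rad of the rail's direction. Home, its rear end is at y = +90 mm, outside the mouth, so a fingertip behind it need not enter the pocket.
- walnut_blank: Bystander: dark brown blank of the same size (45 x 60 x 10 mm), lying on the board left of the red line, on the near side. Origin at the centre of its underside.
- ink_stamp: Bystander: wooden hand stamp, round, 36 mm across and 60 mm tall, standing on the board left of the red line, on the near side. Origin at the centre of its underside.
- green_pad: Bystander: black ink pad with a green label, 50 x 75 x 21 mm, on the table left of the board. Origin at the centre of its underside.
- red_pad: Bystander: black ink pad with a red label, 50 x 75 x 21 mm, on the table left of the board. Origin at the centre of its underside.
- ink_tin: Bystander: round tin with blue lid, 70 mm across, 26 mm tall, on the table beyond the rail. Origin at the centre of its underside.
- dropper: Bystander: yellow dropper bottle, 30 mm across, 73 mm tall, on the table beyond the rail. Origin at the centre of its underside.
- clear_block: Bystander: clear acrylic block 70 x 90 x 12 mm, on the table right of the board. Origin at the centre of its underside.
- marker: Bystander: white marker with black cap, 110 mm long (its y), about 12 mm thick, lying on the table on the robot's side of the board. Origin at the middle of its underside.

How it is judged:
By the outcome, as a careful person would: the job done as asked, in the order asked, and still so for the second after the job is handed in, with the robot touching nothing.
It also fails if it takes over 51 s, if anything falls off the work surface, if the arm or the gripper's body presses on something with over 40 N, if the wrist force passes 120 N, or if a joint passes its speed limit or range.

## Working session

There is one attempt and no reset: what is moved stays moved. The work goes in short steps, Python scripts to look and compute and a shell command to move; the robot and the scene stay as the last step left them, time stands still between calls to the robot, and variables do not carry over. Pictures are saved under pics/ and viewed, at most 11 in all, crops included, and the job is handed in when it is done.

```bash
ls; mkdir -p pics; python3 - <<'E'
from workcell import ctrl
import cv2,numpy as np
o=ctrl.get_obs();print(o['t'],o['ee_pos'],o['orientation'],o['width'])
for n in ['top','scene']:
    d=ctrl.get_image(n);cv2.imwrite(f'pics/{n}0.png',d['img'][:,:,::-1]);np.savez(f'pics/{n}0.npz',**d)
    print(n,d['fx'],d['fy'],d['cx'],d['cy'],np.round(d['R'],3).tolist(),d['t'])
E
```

```text
jog.py
pics
workcell.py
0.0 [ 232.69757203 -579.50521397  238.90234843] [-3.08305688e+00 -5.95757120e-01  4.30308134e-04] 87.45685288129317
top 456.1017969299078 456.1017969299078 258.5456221883655 185.86349792362864 [[0.008, -1.0, 0.014], [-0.993, -0.009, -0.117], [0.117, -0.013, -0.993]] [ 10.4468457  596.6794151  980.01050996]
scene 358.0817560362546 358.0817560362546 251.76871024864715 194.01583915872078 [[0.646, 0.764, -0.001], [0.574, -0.486, -0.66], [-0.504, 0.426, -0.752]] [-400.7595662  -285.76033395 1088.06962682]
```

View pics/top0.png

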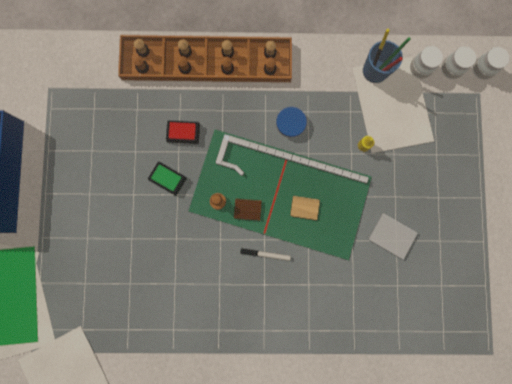

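View pics/scene0.png

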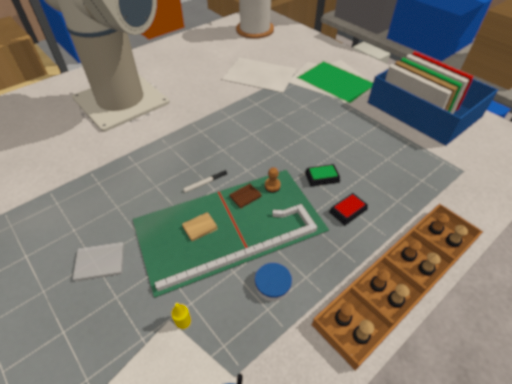

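Top view: the blank is at about (305,208), the red line runs from (286,160) to (265,235), the rail from (228,140) to (368,180), and the pocket is near (225,155). The scene view agrees, with the blank at (199,226). Next I'll measure the poses.

```bash
cat > h.py <<'E'
import cv2,numpy as np
def ray(d,px,z):
    px=np.atleast_2d(px).astype(float);R,t=d['R'],d['t']
    v=np.c_[(px[:,0]-d['cx'])/d['fx'],(px[:,1]-d['cy'])/d['fy'],np.ones(len(px))]@R
    c=-R.T@t
    return c[:2]+v[:,:2]*((z-c[2])/v[:,2])[:,None]
def big(m):
    c,_=cv2.findContours(m.astype(np.uint8),cv2.RETR_EXTERNAL,cv2.CHAIN_APPROX_NONE)
    return max(c,key=cv2.contourArea)[:,0,:]
def rect(p):
    r=cv2.minAreaRect(p.astype(np.float32));return r,cv2.boxPoints(r)
def pose(d,c,z):   # long-axis pose of contour on plane z
    p=ray(d,c,z);r,b=rect(p)
    e=[b[1]-b[0],b[2]-b[1]];l=max(e,key=np.linalg.norm);l=l*np.sign(l[1]) # long axis toward +y
    return np.array(r[0]),np.arctan2(-l[0],l[1]),sorted(r[1])
def masks(img):
    hsv=cv2.cvtColor(img,cv2.COLOR_RGB2HSV);h,s,v=[hsv[...,i].astype(int) for i in range(3)]
    return dict(blank=(h>10)&(h<25)&(s>70)&(v>165),green=(h>65)&(h<90)&(s>110)&(v<140),
      white=(s<40)&(v>185),red=((h<10)|(h>170))&(s>110)&(v>110))
E
python3 - <<'E'
from h import *
for n in ['top','scene']:
    d=dict(np.load(f'pics/{n}0.npz'));img=d['img'];m=masks(img)
    g=big(cv2.morphologyEx(m['green'].astype(np.uint8),cv2.MORPH_OPEN,np.ones((3,3))))
    hull=cv2.convexHull(g)[:,0]
    print(n,'green',pose(d,hull,6))
    mk=np.zeros(img.shape[:2],np.uint8);cv2.fillConvexPoly(mk,hull,1)
    mk=cv2.dilate(mk,np.ones((7,7)))>0
    for k,z in(('blank',14),):
        c=big(m[k]&mk);print(k,pose(d,c,z),c.mean(0))
    w=big(m['white']&mk);print('white',ray(d,w[[w[:,0].argmin(),w[:,0].argmax(),w[:,1].argmin(),w[:,1].argmax()]],20),w.mean(0))
    r=big(m['red']&cv2.erode(mk.astype(np.uint8),np.ones((9,9))).astype(bool));print('red',pose(d,r,6))
    cv2.imwrite(f'pics/m_{n}.png',cv2.resize(np.where((m['blank']|m['white']|m['red']|m['green'])[...,None],img[...,::-1],0),None,fx=1.5,fy=1.5))
E
```

```text
top green (array([352.17614746, 546.09320068]), np.float32(-1.497403), [76.65882873535156, 202.77890014648438])Traceback (most recent call last):
  File "<stdin>", line 10, in <module>
  File "h.py", line 9, in big
    return max(c,key=cv2.contourArea)[:,0,:]
           ~~~^^^^^^^^^^^^^^^^^^^^^^^
ValueError: max() iterable argument is empty
```

```bash
python3 - <<'E'
from h import *
for n,ps in (('top',dict(g=(330,220),g2=(210,200),b=(305,208),w=(300,160),w2=(345,173),r=(275,200),lip=(232,169),tbl=(330,300))),('scene',dict(g=(170,260),b=(199,226),w=(230,254),r=(233,220),lip=(290,212),g2=(300,195)))):
    d=dict(np.load(f'pics/{n}0.npz'));H=cv2.cvtColor(d['img'],cv2.COLOR_RGB2HSV)
    for k,(x,y) in ps.items(): print(n,k,H[y,x],H[y-2:y+3,x-2:x+3].reshape(-1,3).min(0),H[y-2:y+3,x-2:x+3].reshape(-1,3).max(0))
E
```

```text
top g [ 69 105 102] [68 96 97] [ 72 111 104]
top g2 [ 15 133 119] [12 70 98] [ 70 159 148]
top b [ 17 116 184] [ 16 113 170] [ 18 123 184]
top w [ 12  17 151] [ 10  16 114] [ 25  25 176]
top w2 [ 17  20 179] [ 12  16 142] [ 30  23 180]
top r [ 19 108 106] [ 4 72 93] [ 72 185 153]
top lip [68 74 83] [15 17 82] [ 73 117 172]
top tbl [ 24  11 120] [ 21   6 117] [ 45  17 124]
scene g [ 73 124 113] [ 71 120 112] [ 73 125 115]
scene b [ 18 125 198] [ 18 122 193] [ 18 126 200]
scene w [ 46  21 157] [ 15  14 114] [ 72 119 192]
scene r [  8 163 150] [  7  71 104] [ 70 172 154]
scene lip [ 15  21 144] [ 14  17 110] [ 65  53 183]
scene g2 [ 73 126 115] [ 71  86 113] [ 73 126 118]
```

```bash
cat >> h.py <<'E'
def masks(img):
    hsv=cv2.cvtColor(img,cv2.COLOR_RGB2HSV);h,s,v=[hsv[...,i].astype(int) for i in range(3)]
    return dict(blank=(h>12)&(h<24)&(s>75)&(v>150),green=(h>60)&(h<85)&(s>60)&(v<135),
      white=(s<45)&(v>125),red=((h<10)|(h>172))&(s>120)&(v>110))
def measure(d,V=1):
    img=d['img'];m=masks(img);o={}
    g=cv2.morphologyEx(m['green'].astype(np.uint8),cv2.MORPH_CLOSE,np.ones((7,7)))
    g=cv2.morphologyEx(g,cv2.MORPH_OPEN,np.ones((3,3)))
    hull=cv2.convexHull(big(g))[:,0];o['board']=pose(d,hull,6)
    mk=np.zeros(img.shape[:2],np.uint8);cv2.fillConvexPoly(mk,hull,1)
    cb=big(m['blank']&(mk>0));o['blank']=pose(d,cb,16)
    er=cv2.erode(mk,np.ones((5,5)))
    w=big(m['white']&(er>0));o['white']=w
    o['red']=pose(d,big(m['red']&(er>0)),6);o['hull']=hull
    return o
E
python3 - <<'E'
from h import *
for n in ['top','scene']:
    d=dict(np.load(f'pics/{n}0.npz'));o=measure(d)
    for k in('board','blank','red'):print(n,k,o[k])
    im=d['img'][...,::-1].copy();cv2.polylines(im,[o['hull'].reshape(-1,1,2)],1,(0,255,255),1);im[o['white'][:,1],o['white'][:,0]]=(0,0,255)
    x,y=(170,110) if n=='top' else (115,150)
    cv2.imwrite(f'pics/m_{n}.png',cv2.resize(im[y:y+160,x:x+225],None,fx=2.5,fy=2.5))
cv2.imwrite('pics/m.png',np.hstack([cv2.resize(cv2.imread(f'pics/m_{n}.png'),(400,284)) for n in('top','scene')]))
E
```

```text
top board (array([583.06365967, -34.7993927 ]), np.float32(-0.28609967), [198.38197326660156, 378.96124267578125])
top blank (array([550.61297607, -89.03012085]), np.float32(-0.13348944), [41.635345458984375, 58.6755485534668])
top red (array([578.90875244, -22.94347191]), np.float32(1.2845674), [4.381742477416992, 170.78671264648438])
scene board (array([587.90026855, -35.85943604]), np.float32(-0.2877012), [199.22854614257812, 378.0418395996094])
scene blank (array([555.20996094, -90.19057465]), np.float32(-0.15499368), [45.463287353515625, 59.83644485473633])
scene red (array([577.68951416, -22.17694855]), np.float32(1.2851346), [3.574596405029297, 158.75790405273438])
```

View pics/m.png

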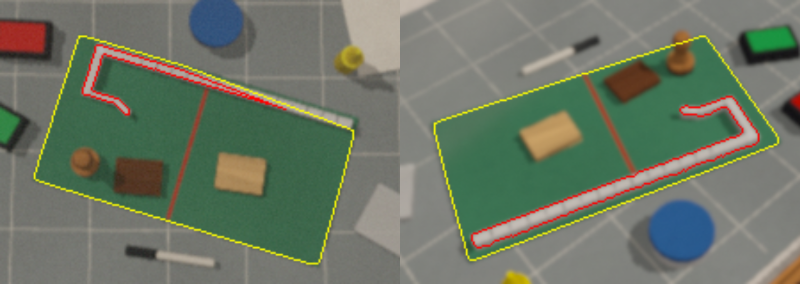

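The crops show hulls following the board, with the rail in red. The blank sits at about (240,175) in the left crop and (550,135) in the right. Both views put the blank near board (-26,-61), yawed +0.14 relative to the board. Next is the first transit.

```bash
cat >> h.py <<'E'
from scipy.spatial.transform import Rotation as Ro
B0=np.array([595.,-38.]);PSI=-0.287
def b2w(p,B=None): 
    c,s=np.cos(PSI),np.sin(PSI);return (B0 if B is None else B)+np.array([[c,-s],[s,c]])@np.array(p)
def w2b(p): 
    c,s=np.cos(PSI),np.sin(PSI);return np.array([[c,s],[-s,c]])@(np.array(p)-B0)
def delta(o,bxy,tipz,rel):  # tool-frame delta to TCP board xy, tip height, tool-x yaw rel. to board x
    R=Ro.from_rotvec(o['orientation']);w=np.r_[b2w(bxy),tipz+17]-o['ee_pos']
    T=Ro.from_matrix([[np.cos(PSI+rel),np.sin(PSI+rel),0],[np.sin(PSI+rel),-np.cos(PSI+rel),0],[0,0,-1]])
    print('now b',w2b(o['ee_pos'][:2]).round(1),'tip',round(o['ee_pos'][2]-17,1),'F',o['ft_force'].round(2),'t',o['t'],'w',round(o['width'],1))
    print('d before rot',R.inv().apply(w).round(1),'after',T.inv().apply(w).round(1),'rv',(R.inv()*T).as_rotvec().round(3))
E
python3 - <<'E'
from h import *
from workcell import ctrl
delta(ctrl.get_obs(),(-82,-61),60,0)
E
```

```text
now b [-194.2 -622. ] tip 222.0 F [-0.5   0.17 -0.03] t 0.1 w 87.5
d before rot [ 435.8 -370.4  162.5] after [ 112.2 -561.   162. ] rv [-0.001  0.     0.669]
```

The rows are not in the units I measure in: shifts go in shares of 600 mm and turns go in shares of pi rad. I convert before sending: 29 mm / 600 = 0.0483, -24.7 mm / 600 = -0.0412.

```bash
for i in 1 2 3; do :; done
echo '{"sx":[0.0483,0.0483,0.0483,0.0483,0.0483],"sy":[-0.0412,-0.0412,-0.0412,-0.0412,-0.0412],"sz":[0.0067,0.0067,0.0067,0.0067,0.0067],"wx":[0,0,0,0,0],"wy":[0,0,0,0,0],"wz":[0,0,0,0,0]}' > mv.in && python3 jog.py mv.in 20
echo '{"sx":[0.0483,0.0483,0.0483,0.0483,0.0483],"sy":[-0.0412,-0.0412,-0.0412,-0.0412,-0.0412],"sz":[0.0067,0.0067,0.0067,0.0067,0.0067],"wx":[0,0,0,0,0],"wy":[0,0,0,0,0],"wz":[0,0,0,0,0]}' > mv.in && python3 jog.py mv.in
echo '{"sx":[0.0483,0.0483,0.0483,0.0483,0.0483],"sy":[-0.0412,-0.0412,-0.0412,-0.0412,-0.0412],"sz":[0.0067,0.0067,0.0067,0.0067,0.0067],"wx":[0,0,0,0,0],"wy":[0,0,0,0,0],"wz":[0,0,0,0,0]}' > mv.in && python3 jog.py mv.in
echo '{"sx":[0,0,0,0,0],"sy":[0,0,0,0,0],"sz":[0,0,0,0,0],"wx":[0,0,0,0,0],"wy":[0,0,0,0,0],"wz":[0.0353,0.0353,0.0353,0.0353,0.0353]}' > mv.in && python3 jog.py mv.in
echo '{"sx":[0,0,0],"sy":[0,0,0],"sz":[0,0,0],"wx":[0,0,0],"wy":[0,0,0],"wz":[0.0357,0,0]}' > mv.in && python3 jog.py mv.in
python3 - <<'E'
from h import *
from workcell import ctrl
delta(ctrl.get_obs(),(-82,-61),60,0)
d=ctrl.get_image('wrist');cv2.imwrite('pics/w1.png',d['img'][:,:,::-1]);np.savez('pics/w1.npz',**d)
E
```

```text
t: 0.52
ee_pos: [321.6, -409.6, 219.2]
orientation: [-3.084, -0.595, 0.0]
ft_force: [0.6, -0.5, 1.2]
width: 58.0
grasp_force: 0.0
t: 0.93
ee_pos: [410.3, -240.9, 199.4]
orientation: [-3.084, -0.596, 0.0]
ft_force: [0.7, -0.7, -0.3]
width: 24.6
grasp_force: 0.0
t: 1.35
ee_pos: [498.9, -72.2, 179.4]
orientation: [-3.084, -0.596, 0.001]
ft_force: [0.3, 0.2, -0.6]
width: 20.0
grasp_force: 0.0
t: 1.77
ee_pos: [498.3, -73.8, 179.4]
orientation: [-3.129, 0.279, 0.001]
ft_force: [0.7, -0.2, 0.1]
width: 20.1
grasp_force: 0.0
t: 2.02
ee_pos: [498.4, -74.0, 179.5]
orientation: [-3.11, 0.441, 0.001]
ft_force: [0.1, -1.0, 0.7]
width: 20.2
grasp_force: 0.0
now b [-82.5 -61.9] tip 162.5 F [ 0.09 -0.97  0.68] t 2.0167 w 20.2
d before rot [  0.5  -0.9 102.5] after [  0.5  -0.9 102.5] rv [0.    0.    0.005]
```

View pics/w1.png

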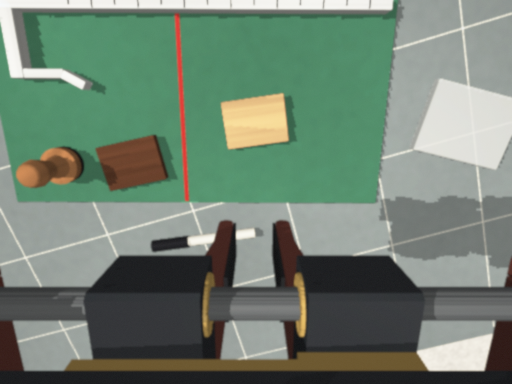

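The wrist view shows the rail's inner edge at about row 10, the red line near column 182, the blank at (255,121) and the fingertips at (228,225) and (283,225). I'll measure the blank and rail from this view.

```bash
cat >> h.py <<'E'
def wristm(d,rows=None):
    img=d['img'];m=masks(img)
    bl=m['blank'].copy();bl[:, :90]=0; bl[240:]=0
    p=pose(d,big(bl),16);print('blank b',w2b(p[0]).round(1),'rel',round(float(p[1])-PSI,3),np.round(p[2],1))
    hsv=cv2.cvtColor(img,cv2.COLOR_RGB2HSV);h,s,v=[hsv[...,i].astype(int) for i in range(3)]
    r=((h<8)|(h>172))&(s>150)&(v>130);r[240:]=0;r[:,:90]=0
    q=big(r);P=pose(d,q,6);print('red b',w2b(P[0]).round(1),'dir',(P[1]-PSI).round(3),np.round(P[2],1))
    g=(h>60)&(h<85)&(s>70);g[240:]=0
    return p,g
def railfit(d,g,c0,c1):
    e=[]
    for x in range(c0,c1,8):   # first green row below the rail top
        y=np.where(g[:150,x])[0]
        if len(y) : e.append((x,y[y>0].min()-.5))
    P=ray(d,e,20);P6=np.array([w2b(a) for a in P]);k=np.polyfit(P6[:,1],P6[:,0],1);print('rail inner (if top edge): x=',np.median(P6[:,0]).round(1),'slope',k[0].round(4))
E
python3 - <<'E'
from h import *
d=dict(np.load('pics/w1.npz'));p,g=wristm(d);railfit(d,g,200,380)
img=d['img'];print(img[0:20,300].tolist())
E
```

```text
blank b [-26.1 -63.5] rel 0.143 [44.9 60. ]
red b [-19.7   8.1] dir 1.572 [  3.6 176.5]
rail inner (if top edge): x= 65.7 slope -0.0001
[[186, 184, 179], [186, 185, 180], [182, 181, 176], [175, 174, 169], [184, 182, 177], [222, 221, 216], [243, 242, 238], [245, 244, 241], [234, 233, 228], [186, 185, 178], [128, 127, 123], [109, 108, 105], [107, 109, 103], [94, 106, 96], [70, 100, 82], [59, 99, 77], [62, 107, 81], [67, 117, 89], [74, 129, 97], [79, 137, 103]]
```

In the tool's units: 32 mm / 600 = 0.0533, 25 mm / 600 = 0.0417, 0.005 rad / 3.1416 = 0.0016.

```bash
sed -i 's/B0=np.array(\[595.,-38.\])/B0=np.array([594.6,-39.4])/' h.py
echo '{"sx":[0,0,0,0,0],"sy":[0.0003,0.0003,0.0003,0.0003,0.0003],"sz":[0.0533,0.0533,0.0533,0.0533,0.0417],"wx":[0,0,0,0,0],"wy":[0,0,0,0,0],"wz":[0.0016,0,0,0,0]}' > mv.in && python3 jog.py mv.in
echo '{"sx":[0,0],"sy":[0,0],"sz":[0,0],"wx":[0,0],"wy":[0,0],"wz":[0,0]}' > mv.in && python3 jog.py mv.in
python3 - <<'E'
from h import *
from workcell import ctrl
delta(ctrl.get_obs(),(13,-61),9,0)
d=ctrl.get_image('wrist');cv2.imwrite('pics/w2.png',d['img'][:,:,::-1]);np.savez('pics/w2.npz',**d)
E
```

```text
t: 2.48
ee_pos: [497.5, -75.0, 24.7]
orientation: [-3.109, 0.45, 0.002]
ft_force: [0.2, -0.1, 0.5]
width: 20.1
grasp_force: 0.0
t: 2.65
ee_pos: [498.0, -75.0, 25.7]
orientation: [-3.109, 0.45, 0.002]
ft_force: [0.1, 0.3, 0.4]
width: 20.2
grasp_force: 0.0
now b [-82.6 -61.5] tip 8.7 F [0.08 0.29 0.43] t 2.65 w 20.2
d before rot [95.6 -0.6 -0.5] after [95.6 -0.5 -0.3] rv [ 0.     0.002 -0.001]
```

View pics/w2.png

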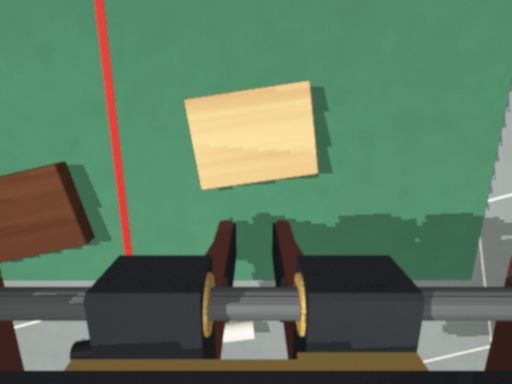

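The blank's near edge runs from (202,188) to (318,173), and the fingertips at columns 225 and 285 are centred behind it. I'll push gently.

In the tool's units: 5 mm / 600 = 0.0083.

```bash

echo '{"sx":[0.0083,0.0083,0.0083,0.0083,0.0083],"sy":[0,0,0,0,0],"sz":[0,0,0,0,0],"wx":[0,0,0,0,0],"wy":[0,0,0,0,0],"wz":[0,0,0,0,0]}' > mv.in && python3 jog.py mv.in
echo '{"sx":[0.0083,0.0083,0.0083,0.0083,0.0083],"sy":[0,0,0,0,0],"sz":[0,0,0,0,0],"wx":[0,0,0,0,0],"wy":[0,0,0,0,0],"wz":[0,0,0,0,0]}' > mv.in && python3 jog.py mv.in
echo '{"sx":[0.0083,0.0083,0.0083,0.0067,0.0033],"sy":[0,0,0,0,0],"sz":[0,0,0,0,0],"wx":[0,0,0,0,0],"wy":[0,0,0,0,0],"wz":[0,0,0,0,0]}' > mv.in && python3 jog.py mv.in
echo '{"sx":[0,0],"sy":[0,0],"sz":[0,0],"wx":[0,0],"wy":[0,0],"wz":[0,0]}' > mv.in && python3 jog.py mv.in
python3 - <<'E'
from h import *
from workcell import ctrl
delta(ctrl.get_obs(),(13,-61),9,0)
d=ctrl.get_image('wrist');cv2.imwrite('pics/w3.png',d['img'][:,:,::-1]);np.savez('pics/w3.npz',**d)
p,g=wristm(d);railfit(d,g,340,420)
E
```

```text
t: 3.12
ee_pos: [523.1, -82.4, 27.0]
orientation: [3.109, -0.454, 0.001]
ft_force: [-0.3, -0.4, -0.6]
width: 20.0
grasp_force: 0.0
t: 3.53
ee_pos: [546.6, -89.5, 26.7]
orientation: [-3.109, 0.454, 0.0]
ft_force: [-0.3, -1.1, -0.5]
width: 20.3
grasp_force: 0.1
t: 3.95
ee_pos: [567.0, -95.6, 26.7]
orientation: [3.109, -0.454, 0.001]
ft_force: [0.9, -0.6, -0.8]
width: 20.2
grasp_force: 0.1
t: 4.12
ee_pos: [566.2, -95.3, 26.6]
orientation: [-3.109, 0.454, 0.0]
ft_force: [0.3, -0.5, 0.2]
width: 20.0
grasp_force: 0.0
now b [-11.4 -61.7] tip 9.6 F [ 0.26 -0.54  0.23] t 4.1167 w 20.0
d before rot [24.4 -0.8  0.6] after [24.4 -0.7  0.6] rv [ 0.     0.    -0.003]
blank b [ 23.5 -65.3] rel -0.003 [44.2 59.4]
red b [28.   9.7] dir 1.573 [ 4.  82.1]
rail inner (if top edge): x= 86.6 slope 0.0089
```

View pics/w3.png

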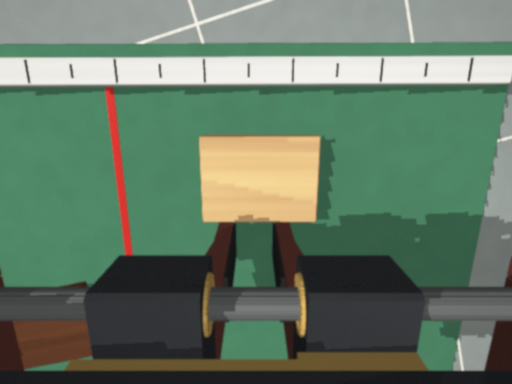

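The blank is square to the rail: its front edge is at row 136, the rail edge at about row 84, and both fingertips are in contact at row 222. I'll continue to contact slowly.

```bash
python3 - <<'E'
from h import *
d=dict(np.load('pics/w3.npz'));print([w2b(a).round(1) for a in ray(d,[(260,83.5),(360,83.5)],20)],[w2b(a).round(1) for a in ray(d,[(260,136)],16)])
E
echo '{"sx":[0.0067,0.0067,0.0067,0.0067,0.005],"sy":[0,0,0,0,0],"sz":[0,0,0,0,0],"wx":[0,0,0,0,0],"wy":[0,0,0,0,0],"wz":[0,0,0,0,0]}' > mv.in && python3 jog.py mv.in
echo '{"sx":[0.0033,0.0017,0.0017,0,0],"sy":[0,0,0,0,0],"sz":[0,0,0,0,0],"wx":[0,0,0,0,0],"wy":[0,0,0,0,0],"wz":[0,0,0,0,0]}' > mv.in && python3 jog.py mv.in
python3 - <<'E'
from h import *
from workcell import ctrl
delta(ctrl.get_obs(),(13,-61),9,0)
d=ctrl.get_image('wrist');cv2.imwrite('pics/w4.png',d['img'][:,:,::-1]);np.savez('pics/w4.npz',**d)
wristm(d);print(d['img'][0:120:2,260].tolist())
E
```

```text
[array([ 69.6, -65.5]), array([  69.5, -111.1])] [array([ 45.5, -65.7])]
t: 4.58
ee_pos: [585.2, -101.0, 26.8]
orientation: [3.109, -0.454, 0.001]
ft_force: [-0.0, 0.2, -0.6]
width: 20.4
grasp_force: 0.1
t: 5.0
ee_pos: [588.2, -101.9, 26.6]
orientation: [-3.109, 0.454, 0.0]
ft_force: [0.0, -0.1, -0.2]
width: 19.9
grasp_force: 0.0
now b [ 11.6 -61.8] tip 9.6 F [ 0.01 -0.13 -0.24] t 5.0 w 19.9
d before rot [ 1.4 -0.8  0.6] after [ 1.4 -0.8  0.6] rv [-0.     0.    -0.003]
blank b [ 45.4 -65.3] rel -0.003 [44.3 59.4]
red b [38.6  9.7] dir 1.572 [ 4.  57.4]
[[146, 152, 149], [146, 153, 148], [146, 155, 149], [148, 155, 150], [149, 156, 152], [149, 157, 153], [150, 159, 153], [151, 159, 153], [150, 158, 153], [150, 159, 153], [150, 158, 153], [150, 157, 152], [149, 156, 152], [147, 155, 150], [148, 155, 151], [146, 153, 149], [147, 154, 149], [147, 154, 149], [146, 154, 148], [147, 154, 149], [148, 155, 151], [147, 155, 149], [149, 156, 151], [149, 157, 152], [151, 158, 153], [151, 159, 154], [190, 192, 181], [236, 233, 224], [182, 186, 177], [152, 160, 155], [152, 159, 155], [152, 159, 154], [152, 159, 154], [152, 158, 154], [152, 158, 154], [151, 158, 154], [151, 157, 153], [149, 155, 151], [149, 156, 151], [148, 155, 150], [149, 156, 151], [149, 157, 152], [152, 158, 154], [151, 158, 154], [152, 159, 155], [153, 160, 155], [127, 144, 133], [78, 129, 99], [76, 131, 99], [77, 132, 99], [78, 132, 101], [77, 133, 100], [77, 133, 100], [77, 132, 100], [108, 141, 117], [218, 218, 209], [235, 233, 228], [236, 235, 230], [238, 237, 232], [240, 239, 234]]
```

In the tool's units: 1 mm / 600 = 0.0017, 0.5 mm / 600 = 0.0008.

```bash

echo '{"sx":[0.0017,0.0008,0],"sy":[0,0,0],"sz":[0,0,0],"wx":[0,0,0],"wy":[0,0,0],"wz":[0,0,0]}' > mv.in && python3 jog.py mv.in|sed -n '1,4p'
echo '{"sx":[0.0008,0],"sy":[0,0],"sz":[0,0],"wx":[0,0],"wy":[0,0],"wz":[0,0]}' > mv.in && python3 jog.py mv.in|sed -n '2,4p'
echo '{"sx":[0.0008,0],"sy":[0,0],"sz":[0,0],"wx":[0,0],"wy":[0,0],"wz":[0,0]}' > mv.in && python3 jog.py mv.in|sed -n '2,4p'
python3 - <<'E'
from h import *
from workcell import ctrl
print(ctrl.get_obs()['grasp_force'])
d=ctrl.get_image('wrist');np.savez('pics/w5.npz',**d)
cv2.imwrite('pics/w5.png',cv2.resize(d['img'][90:250,160:360,::-1],None,fx=3,fy=3));wristm(d)
E
```

```text
t: 5.3
ee_pos: [589.9, -102.4, 26.7]
orientation: [3.109, -0.454, 0.0]
ft_force: [-0.4, -0.2, 0.4]
ee_pos: [589.9, -102.5, 26.6]
orientation: [-3.109, 0.454, 0.001]
ft_force: [-1.5, 0.8, 0.2]
ee_pos: [590.0, -102.5, 26.6]
orientation: [-3.108, 0.454, 0.002]
ft_force: [-2.2, 0.9, 2.1]
1.5969745349138975
blank b [ 47.1 -65.3] rel -0.003 [43.8 59.4]
red b [39.5  9.7] dir 1.572 [ 3.9 55.3]
```

View pics/w5.png

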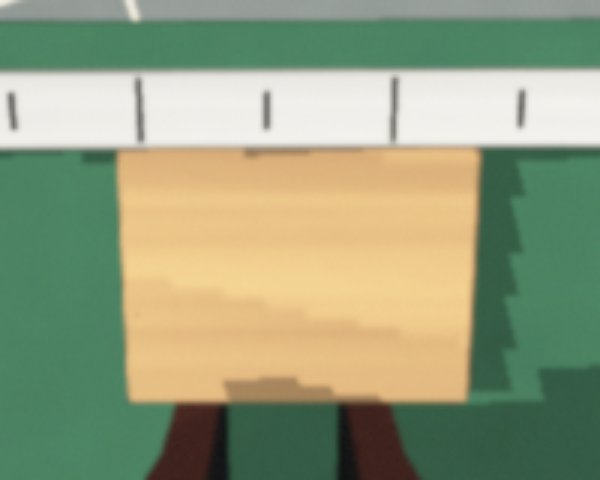

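The crop shows the blank's far edge lying along the rail edge (y≈150) over its whole length. Force has risen to about 2 N, so it's flush. Now I'll pause, retreat, lift and rotate.

In the tool's units: -25 mm / 600 = -0.0417, -20 mm / 600 = -0.0333, -0.13 rad / 3.1416 = -0.0414.

```bash

echo '{"sx":[0,0,0,0,0],"sy":[0,0,0,0,0],"sz":[0,0,0,0,0],"wx":[0,0,0,0,0],"wy":[0,0,0,0,0],"wz":[0,0,0,0,0]}' > mv.in && python3 jog.py mv.in|sed -n '1,4p'
echo '{"sx":[0,0,0,-0.0017,-0.005],"sy":[0,0,0,0,0],"sz":[0,0,0,0,0],"wx":[0,0,0,0,0],"wy":[0,0,0,0,0],"wz":[0,0,0,0,0]}' > mv.in && python3 jog.py mv.in|sed -n '1,4p'
echo '{"sx":[-0.0167,-0.02,0,0,0],"sy":[0,0,0,0,0],"sz":[0,0,-0.0333,-0.0417,-0.0417],"wx":[0,0,0,0,0],"wy":[0,0,0,0,0],"wz":[0,0,0,0,0]}' > mv.in && python3 jog.py mv.in |sed -n '1,4p'
echo '{"sx":[0,0,0,0,0],"sy":[0,0,0,0,0],"sz":[0,0,0,0,0],"wx":[0,0,0,0,0],"wy":[0,0,0,0,0],"wz":[-0.0382,-0.0382,-0.0382,-0.0382,-0.0382]}' > mv.in && python3 jog.py mv.in 8 |sed -n '1,4p'
echo '{"sx":[0,0,0,0,0],"sy":[0,0,0,0,0],"sz":[0,0,0,0,0],"wx":[0,0,0,0,0],"wy":[0,0,0,0,0],"wz":[-0.0382,-0.0382,-0.0382,-0.0382,-0.0382]}' > mv.in && python3 jog.py mv.in |sed -n '1,4p'
echo '{"sx":[0,0,0,0,0],"sy":[0,0,0,0,0],"sz":[0,0,0,0,0],"wx":[0,0,0,0,0],"wy":[0,0,0,0,0],"wz":[-0.0382,-0.0382,-0.0414,0,0]}' > mv.in && python3 jog.py mv.in |sed -n '1,4p'
python3 - <<'E'
from h import *
from workcell import ctrl
delta(ctrl.get_obs(),(45,-122),9.5,np.pi/2)
E
```

```text
t: 6.1
ee_pos: [590.1, -102.5, 26.6]
orientation: [-3.108, 0.454, 0.002]
ft_force: [-5.5, 0.8, 3.1]
t: 6.52
ee_pos: [588.1, -101.8, 26.9]
orientation: [3.108, -0.454, 0.004]
ft_force: [1.1, -0.2, 0.9]
t: 6.93
ee_pos: [564.9, -94.9, 96.9]
orientation: [-3.109, 0.454, 0.001]
ft_force: [1.2, 0.4, -0.3]
t: 7.35
ee_pos: [565.7, -95.1, 96.9]
orientation: [3.102, 0.494, 0.002]
ft_force: [0.2, -0.2, -0.6]
t: 7.77
ee_pos: [565.7, -95.1, 96.8]
orientation: [2.817, 1.388, 0.001]
ft_force: [0.5, -0.1, 0.6]
t: 8.18
ee_pos: [565.7, -95.1, 96.7]
orientation: [2.528, 1.865, 0.001]
ft_force: [0.7, -0.8, -0.2]
now b [-11.9 -61.6] tip 79.7 F [ 0.73 -0.81 -0.18] t 8.1833 w 8.1
d before rot [-59.6  57.7  70.3] after [-60.4  56.9  70.2] rv [ 0.001 -0.    -0.013]
```

In the tool's units: 30 mm / 600 = 0.05, -20.4 mm / 600 = -0.034, -0.013 rad / 3.1416 = -0.0041.

```bash

echo '{"sx":[-0.0333,-0.0333,-0.034,0,0],"sy":[0.0317,0.0317,0.0317,0,0],"sz":[0,0,0,0.05,0.05],"wx":[0,0,0,0,0],"wy":[0,0,0,0,0],"wz":[-0.0041,0,0,0,0]}' > mv.in && python3 jog.py mv.in|sed -n '1,4p'
echo '{"sx":[0,0,0],"sy":[0,0,0],"sz":[0.0167,0,0],"wx":[0,0,0],"wy":[0,0,0],"wz":[0,0,0]}' > mv.in && python3 jog.py mv.in|sed -n '1,4p'
python3 - <<'E'
from h import *
from workcell import ctrl
delta(ctrl.get_obs(),(45,-122),9.5,np.pi/2)
d=ctrl.get_image('wrist');np.savez('pics/w6.npz',**d);cv2.imwrite('pics/w6.png',d['img'][...,::-1])
c=big(masks(d['img'])['blank']);p=pose(d,c,16);print(w2b(p[0]).round(1),p[1]-PSI,p[2],c.mean(0))
E
```

```text
t: 8.6
ee_pos: [606.0, -171.4, 37.9]
orientation: [2.514, 1.875, 0.006]
ft_force: [-1.0, -0.6, 0.2]
t: 8.85
ee_pos: [603.0, -169.0, 26.4]
orientation: [-2.514, -1.883, 0.001]
ft_force: [-0.1, -0.3, -0.3]
now b [  44.8 -122. ] tip 9.4 F [-0.09 -0.34 -0.32] t 8.85 w 8.2
d before rot [-0.   0.2 -0.1] after [-0.   0.2 -0.1] rv [-0.001 -0.     0.002]
[ 46.8 -65.2] 0.0022402406 [44.70028305053711, 59.178226470947266] [258.7672209  131.14251781]
```

View pics/w6.png

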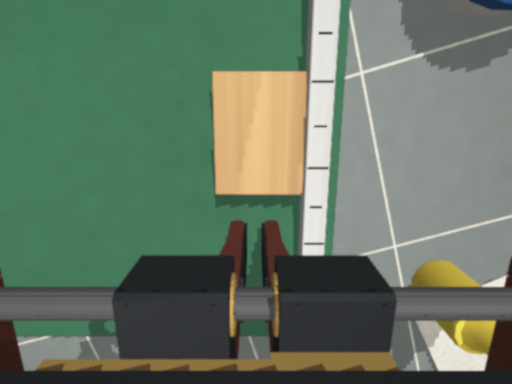

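The blank spans columns 213–306 against the rail, and the fingertips at columns 238 and 272 are behind it. I'll push along the rail with a slight bias towards it.

In the tool's units: 4 mm / 600 = 0.0067, 3 mm / 600 = 0.005.

```bash

echo '{"sx":[0.0067,0.0067,0.005,0.0033,0.0033],"sy":[0,0,0,0,0],"sz":[0,0,0,0,0],"wx":[0,0,0,0,0],"wy":[0,0,0,0,0],"wz":[0,0,0,0,0]}' > mv.in && python3 jog.py mv.in|sed -n '1,4p'
echo '{"sx":[0.005,0.0067,0.0067,0.0067,0.0067],"sy":[0.0002,0.0002,0.0002,0.0002,0.0002],"sz":[0,0,0,0,0],"wx":[0,0,0,0,0],"wy":[0,0,0,0,0],"wz":[0,0,0,0,0]}' > mv.in && python3 jog.py mv.in|sed -n '2,4p'
echo '{"sx":[0.0067,0.0067,0.0067,0.0067,0.0067],"sy":[0.0002,0.0002,0.0002,0.0002,0.0002],"sz":[0,0,0,0,0],"wx":[0,0,0,0,0],"wy":[0,0,0,0,0],"wz":[0,0,0,0,0]}' > mv.in && python3 jog.py mv.in|sed -n '2,4p'
python3 - <<'E'
from h import *
from workcell import ctrl
delta(ctrl.get_obs(),(47,79),9.5,np.pi/2)
d=ctrl.get_image('wrist');np.savez('pics/w7.npz',**d);cv2.imwrite('pics/w7.png',d['img'][...,::-1])
m=masks(d['img'])['blank'];m[215:]=0;c=big(m);p=pose(d,c,16);print(w2b(p[0]).round(1),p[1]-PSI,p[2],c.min(0),c.max(0))
E
```

```text
t: 9.32
ee_pos: [607.8, -154.4, 27.0]
orientation: [2.512, 1.886, 0.0]
ft_force: [0.3, 0.4, -0.7]
ee_pos: [613.4, -136.4, 26.6]
orientation: [-2.512, -1.886, 0.0]
ft_force: [-0.9, -0.1, -1.1]
ee_pos: [619.5, -117.3, 26.7]
orientation: [2.512, 1.886, 0.0]
ft_force: [-0.8, 0.1, -0.0]
now b [ 45.9 -67.6] tip 9.7 F [-0.83  0.14 -0.04] t 10.15 w 8.1
d before rot [146.6   1.6   0.2] after [146.6   1.1   0.2] rv [ 0.    -0.     0.004]
[ 46.7 -24.4] 0.0044254363 [44.514366149902344, 54.02495574951172] [211 107] [302 214]
```

In the tool's units: 4 mm / 600 = 0.0067, 0.1 mm / 600 = 0.0002, 0.004 rad / 3.1416 = 0.0013.

```bash

echo '{"sx":[0.0067,0.0067,0.0067,0.0067,0.0067],"sy":[0.0002,0.0002,0.0002,0.0002,0.0002],"sz":[0,0,0,0,0],"wx":[0,0,0,0,0],"wy":[0,0,0,0,0],"wz":[0.0013,0,0,0,0]}' > mv.in && python3 jog.py mv.in|sed -n '2,4p'
echo '{"sx":[0.0067,0.0067,0.0067,0.0067,0.0067],"sy":[0.0002,0.0002,0.0002,0.0002,0.0002],"sz":[0,0,0,0,0],"wx":[0,0,0,0,0],"wy":[0,0,0,0,0],"wz":[0,0,0,0,0]}' > mv.in && python3 jog.py mv.in|sed -n '2,4p'
echo '{"sx":[0.0067,0.0067,0.0067,0.0067,0.0067],"sy":[0.0002,0.0002,0.0002,0.0002,0.0002],"sz":[0,0,0,0,0],"wx":[0,0,0,0,0],"wy":[0,0,0,0,0],"wz":[0,0,0,0,0]}' > mv.in && python3 jog.py mv.in|sed -n '2,4p'
python3 - <<'E'
from h import *
from workcell import ctrl
delta(ctrl.get_obs(),(47,79),9.5,np.pi/2)
d=ctrl.get_image('wrist');np.savez('pics/w8.npz',**d);cv2.imwrite('pics/w8.png',d['img'][...,::-1])
m=masks(d['img'])['blank'];m[:,:200]=0;m[:,320:]=0;m[225:]=0;c=big(m);p=pose(d,c,16);print(w2b(p[0]).round(1),p[1]-PSI,p[2],c.min(0),c.max(0))
E
```

```text
ee_pos: [625.6, -98.3, 26.7]
orientation: [-2.516, -1.881, 0.0]
ft_force: [-0.3, -1.1, -0.2]
ee_pos: [631.7, -79.2, 26.6]
orientation: [-2.516, -1.881, 0.0]
ft_force: [-0.5, -0.6, 0.8]
ee_pos: [637.9, -60.2, 26.7]
orientation: [-2.516, -1.881, 0.0]
ft_force: [0.1, 0.1, 0.5]
now b [47.4 -7.7] tip 9.7 F [0.1  0.11 0.47] t 11.45 w 8.1
d before rot [86.7 -0.4  0.2] after [86.7 -0.4  0.2] rv [-0.  0.  0.]
[46.9 33. ] 0.0009664595 [44.67691421508789, 59.06984329223633] [207 107] [300 223]
```

View pics/w8.png

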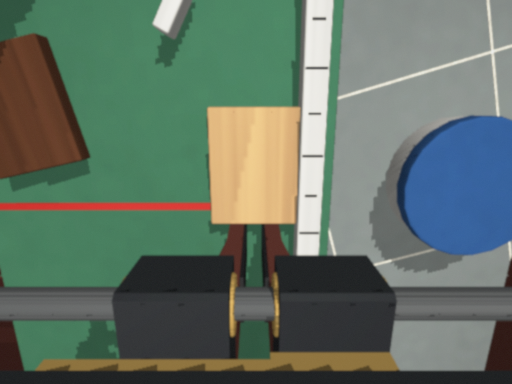

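The blank spans columns 208–299 with its right side along the rail. Its rear edge is at row 223 on both fingertips, and it is straddling the red line. Continuing.

In the tool's units: 4 mm / 600 = 0.0067, 0.05 mm / 600 = 0.0001.

```bash

echo '{"sx":[0.0067,0.0067,0.0067,0.0067,0.0067],"sy":[0.0001,0.0001,0.0001,0.0001,0.0001],"sz":[0,0,0,0,0],"wx":[0,0,0,0,0],"wy":[0,0,0,0,0],"wz":[0,0,0,0,0]}' > mv.in && python3 jog.py mv.in|sed -n '2,4p'
echo '{"sx":[0.0067,0.0067,0.0067,0.0067,0.0067],"sy":[0.0001,0.0001,0.0001,0.0001,0.0001],"sz":[0,0,0,0,0],"wx":[0,0,0,0,0],"wy":[0,0,0,0,0],"wz":[0,0,0,0,0]}' > mv.in && python3 jog.py mv.in|sed -n '2,4p'
echo '{"sx":[0.0067,0.0067,0.0067,0.0067,0.0067],"sy":[0.0001,0.0001,0.0001,0.0001,0.0001],"sz":[0,0,0,0,0],"wx":[0,0,0,0,0],"wy":[0,0,0,0,0],"wz":[0,0,0,0,0]}' > mv.in && python3 jog.py mv.in|sed -n '2,4p'
echo '{"sx":[0.0067,0.0067,0.005,0.005,0.0033],"sy":[0.0001,0.0001,0.0001,0.0001,0.0001],"sz":[0,0,0,0,0],"wx":[0,0,0,0,0],"wy":[0,0,0,0,0],"wz":[0,0,0,0,0]}' > mv.in && python3 jog.py mv.in|sed -n '2,4p'
echo '{"sx":[0.0033,0.0017,0],"sy":[0.0001,0,0],"sz":[0,0,0],"wx":[0,0,0],"wy":[0,0,0],"wz":[0,0,0]}' > mv.in && python3 jog.py mv.in|sed -n '2,4p'
python3 - <<'E'
from h import *
from workcell import ctrl
delta(ctrl.get_obs(),(47,79),9.5,np.pi/2)
d=ctrl.get_image('wrist');np.savez('pics/w9.npz',**d);cv2.imwrite('pics/w9.png',d['img'][...,::-1])
m=masks(d['img'])['blank'];m[:,:200]=0;m[:,320:]=0;m[225:]=0;c=big(m);p=pose(d,c,16);print(w2b(p[0]).round(1),p[1]-PSI,p[2],c.min(0),c.max(0))
E
```

```text
ee_pos: [643.8, -41.1, 26.7]
orientation: [2.516, 1.881, 0.0]
ft_force: [-0.6, 0.0, 0.4]
ee_pos: [649.7, -22.0, 26.7]
orientation: [-2.516, -1.881, 0.0]
ft_force: [-0.3, -0.3, 0.6]
ee_pos: [655.6, -2.9, 26.7]
orientation: [2.516, 1.881, 0.0]
ft_force: [0.2, -0.7, -0.1]
ee_pos: [660.4, 12.4, 26.7]
orientation: [2.516, 1.881, 0.0]
ft_force: [0.2, -1.3, -0.5]
ee_pos: [661.3, 15.1, 26.7]
orientation: [2.516, 1.881, 0.0]
ft_force: [-0.8, -0.4, 0.2]
now b [48.5 71.1] tip 9.7 F [-0.78 -0.4   0.24] t 13.4167 w 8.3
d before rot [ 7.9 -1.5  0.2] after [ 7.9 -1.5  0.2] rv [ 0. -0.  0.]
[ 46.9 112.1] 0.0005258322 [44.664024353027344, 59.51110076904297] [205 106] [297 223]
```

In the tool's units: 2 mm / 600 = 0.0033, 1 mm / 600 = 0.0017.

```bash

echo '{"sx":[0.0033,0.0033,0.0017,0.0017,0],"sy":[0.0001,0.0001,0,0,0],"sz":[0,0,0,0,0],"wx":[0,0,0,0,0],"wy":[0,0,0,0,0],"wz":[0,0,0,0,0]}' > mv.in && python3 jog.py mv.in|sed -n '2,4p'
echo '{"sx":[0.0008,0.0008,0],"sy":[0,0,0],"sz":[0,0,0],"wx":[0,0,0],"wy":[0,0,0],"wz":[0,0,0]}' > mv.in && python3 jog.py mv.in|sed -n '2,4p'
echo '{"sx":[0.0008,0,0],"sy":[0.0002,0,0],"sz":[0,0,0],"wx":[0,0,0],"wy":[0,0,0],"wz":[0,0,0]}' > mv.in && python3 jog.py mv.in|sed -n '2,4p'
echo '{"sx":[0.0008,0,0],"sy":[0.0002,0,0],"sz":[0,0,0],"wx":[0,0,0],"wy":[0,0,0],"wz":[0,0,0]}' > mv.in && python3 jog.py mv.in|sed -n '2,4p'
python3 - <<'E'
from h import *
from workcell import ctrl
delta(ctrl.get_obs(),(47,79),9.5,np.pi/2)
d=ctrl.get_image('wrist');np.savez('pics/w10.npz',**d);cv2.imwrite('pics/w10.png',cv2.resize(d['img'][60:240,150:350,::-1],None,fx=3,fy=3))
m=masks(d['img'])['blank'];m[:,:200]=0;m[:,320:]=0;m[225:]=0;c=big(m);p=pose(d,c,16);print(w2b(p[0]).round(1),p[1]-PSI,p[2],c.min(0),c.max(0))
E
```

```text
ee_pos: [663.0, 20.8, 26.7]
orientation: [2.516, 1.881, 0.0]
ft_force: [-0.4, 0.1, 0.5]
ee_pos: [663.2, 21.6, 26.7]
orientation: [2.516, 1.881, 0.0]
ft_force: [-0.1, -0.8, -0.1]
ee_pos: [663.5, 22.0, 26.7]
orientation: [-2.516, -1.881, -0.0]
ft_force: [-0.2, 0.0, 0.4]
ee_pos: [663.7, 22.5, 26.7]
orientation: [2.516, 1.881, 0.0]
ft_force: [0.8, -0.2, 0.0]
now b [48.8 78.9] tip 9.7 F [ 0.75 -0.25  0.01] t 14.6333 w 8.1
d before rot [ 0.1 -1.8  0.2] after [ 0.1 -1.8  0.2] rv [ 0. -0.  0.]
[ 46.9 119.4] 0.001544565 [44.616790771484375, 58.609195709228516] [205 108] [296 223]
```

In the tool's units: 0.5 mm / 600 = 0.0008.

```bash

echo '{"sx":[0.0008,0,0],"sy":[0,0,0],"sz":[0,0,0],"wx":[0,0,0],"wy":[0,0,0],"wz":[0,0,0]}' > mv.in && python3 jog.py mv.in|sed -n '2,4p'
echo '{"sx":[0.0008,0,0],"sy":[0,0,0],"sz":[0,0,0],"wx":[0,0,0],"wy":[0,0,0],"wz":[0,0,0]}' > mv.in && python3 jog.py mv.in|sed -n '2,4p'
echo '{"sx":[0.0007,0,0],"sy":[0,0,0],"sz":[0,0,0],"wx":[0,0,0],"wy":[0,0,0],"wz":[0,0,0]}' > mv.in && python3 jog.py mv.in|sed -n '2,4p'
python3 - <<'E'
from h import *
from workcell import ctrl
delta(ctrl.get_obs(),(47,79),9.5,np.pi/2)
d=ctrl.get_image('wrist');np.savez('pics/w11.npz',**d);cv2.imwrite('pics/w11.png',cv2.resize(d['img'][60:240,150:350,::-1],None,fx=3,fy=3))
m=masks(d['img'])['blank'];m[:,:200]=0;m[:,320:]=0;m[225:]=0;c=big(m);p=pose(d,c,16);print(w2b(p[0]).round(1),p[1]-PSI,p[2],c.min(0),c.max(0))
E
```

```text
ee_pos: [663.8, 22.8, 26.7]
orientation: [2.516, 1.881, -0.0]
ft_force: [-0.5, -1.6, -0.9]
ee_pos: [663.8, 22.9, 26.7]
orientation: [2.516, 1.881, -0.001]
ft_force: [-1.4, -5.4, 0.8]
ee_pos: [663.8, 22.9, 26.7]
orientation: [2.516, 1.881, -0.002]
ft_force: [-1.8, -6.9, 1.5]
now b [48.7 79.3] tip 9.7 F [-1.83 -6.94  1.52] t 15.4333 w 8.0
d before rot [-0.3 -1.7  0.2] after [-0.3 -1.7  0.2] rv [-0.     0.001  0.   ]
[ 46.9 119.8] 0.003236413 [44.62001037597656, 58.63304138183594] [205 108] [296 223]
```

View pics/w11.png

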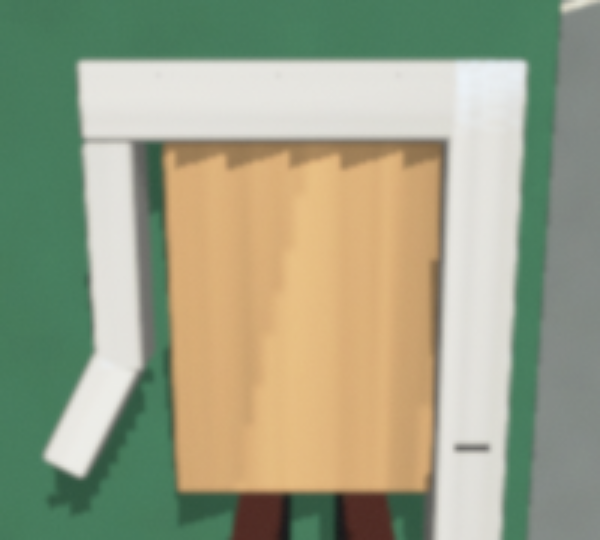

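```bash
python3 - <<'E'
from h import *
for f in('w6','w8','w11'):
    d=dict(np.load(f'pics/{f}.npz'));hsv=cv2.cvtColor(d['img'],cv2.COLOR_RGB2HSV);S=hsv[...,1].astype(float)
    g=d['img'][...,2].astype(float)
    out=[]
    for y in range(115,190,8) if f=='w6' else range(120,220,10):
        s=S[y,285:325]; 
        i=np.where(s>75)[0]; i=i[i<25].max(); e=285+i+(s[i]-75)/(s[i]-s[i+1])   # blank right edge
        b=g[y,285:325]; j=np.where(b>195)[0].min(); r=285+j-(b[j]-190)/(b[j]-b[j-1])
        a=w2b(ray(d,(e+0.0,y),16)[0])[0]; q=w2b(ray(d,(r,y),20)[0])[0]
        out.append((round(e,1),round(r,1),round(a,2),round(q,2)))
    print(f,out)
d=dict(np.load('pics/w11.npz'));print(d['img'][200,288:306].tolist());print(d['img'][120,290:308].tolist())
E
```

```text
w6 [(np.float64(305.8), np.float64(308.6), np.float64(69.17), np.float64(69.84)), (np.float64(305.1), np.float64(308.3), np.float64(69.0), np.float64(69.84)), (np.float64(304.8), np.float64(307.9), np.float64(69.02), np.float64(69.83)), (np.float64(304.4), np.float64(307.5), np.float64(69.01), np.float64(69.83)), (np.float64(304.1), np.float64(307.2), np.float64(69.04), np.float64(69.86)), (np.float64(303.8), np.float64(306.8), np.float64(69.04), np.float64(69.84)), (np.float64(303.5), np.float64(306.4), np.float64(69.07), np.float64(69.87)), (np.float64(303.3), np.float64(306.0), np.float64(69.15), np.float64(69.84)), (np.float64(303.1), np.float64(305.7), np.float64(69.22), np.float64(69.85)), (np.float64(302.5), np.float64(305.4), np.float64(69.1), np.float64(69.89))]
w8 [(np.float64(299.6), np.float64(301.9), np.float64(69.12), np.float64(69.67)), (np.float64(299.1), np.float64(301.6), np.float64(69.07), np.float64(69.7)), (np.float64(298.5), np.float64(301.3), np.float64(68.99), np.float64(69.73)), (np.float64(298.3), np.float64(300.8), np.float64(69.06), np.float64(69.71)), (np
[... 1159 characters left out ...]
4(69.88)), (np.float64(293.7), np.float64(296.1), np.float64(69.17), np.float64(69.87))]
[[204, 163, 113], [207, 164, 115], [212, 169, 117], [215, 172, 119], [214, 171, 118], [197, 158, 111], [155, 130, 102], [136, 130, 121], [178, 176, 169], [218, 217, 209], [228, 227, 222], [230, 229, 223], [229, 228, 222], [227, 226, 220], [224, 224, 219], [224, 223, 217], [223, 222, 217], [224, 222, 218]]
[[205, 164, 114], [204, 162, 113], [202, 161, 111], [199, 158, 110], [198, 157, 110], [186, 148, 103], [153, 124, 89], [121, 109, 94], [137, 135, 129], [184, 183, 176], [221, 220, 213], [230, 228, 224], [231, 229, 225], [229, 228, 223], [227, 226, 221], [226, 225, 220], [225, 224, 219], [224, 223, 218]]
```

The crop shows the blank's front edge along the stop (y≈142) and its right side along the rail (x≈440 to 430) with a constant edge offset, so it's parallel. The 7 N reaction confirms stop contact. I'll back straight off, rise and check.

The rows are not in the units I measure in: shifts go in shares of 600 mm and turns go in shares of pi rad. I convert before sending: -4 mm / 600 = -0.0067, -2 mm / 600 = -0.0033.

```bash

echo '{"sx":[0,-0.0012,-0.0012,-0.0033,-0.0067],"sy":[0,0,0,0,0],"sz":[0,0,0,0,0],"wx":[0,0,0,0,0],"wy":[0,0,0,0,0],"wz":[0,0,0,0,0]}' > mv.in && python3 jog.py mv.in|sed -n '2,4p'
echo '{"sx":[-0.02,-0.0333,0,0,0],"sy":[0,0,0,0,0],"sz":[0,0,-0.0333,-0.05,-0.05],"wx":[0,0,0,0,0],"wy":[0,0,0,0,0],"wz":[0,0,0,0,0]}' > mv.in && python3 jog.py mv.in|sed -n '1,4p'
echo '{"sx":[-0.0167,0,0,0],"sy":[0,0,0,0],"sz":[-0.0333,0,0,0],"wx":[0,0,0,0],"wy":[0,0,0,0],"wz":[0,0,0,0]}' > mv.in && python3 jog.py mv.in|sed -n '1,4p'
python3 - <<'E'
from h import *
from workcell import ctrl
d=ctrl.get_image('wrist');np.savez('pics/w12.npz',**d);cv2.imwrite('pics/w12.png',d['img'][...,::-1])
m=masks(d['img'])['blank'];m[:,:180]=0;m[:,340:]=0;m[225:]=0;c=big(m);p=pose(d,c,16);print(w2b(p[0]).round(1),p[1]-PSI,p[2],c.min(0),c.max(0))
E
```

```text
ee_pos: [662.2, 17.3, 26.7]
orientation: [-2.516, -1.881, -0.001]
ft_force: [0.9, -0.3, 0.5]
t: 16.32
ee_pos: [651.6, -15.1, 106.5]
orientation: [-2.516, -1.879, 0.003]
ft_force: [0.8, -0.2, 0.3]
t: 16.65
ee_pos: [649.3, -23.9, 125.8]
orientation: [-2.516, -1.88, 0.001]
ft_force: [0.4, -0.6, 0.1]
[ 46.7 119.4] 0.0014746189 [44.550479888916016, 58.643333435058594] [223  39] [282 120]
```

View pics/w12.png

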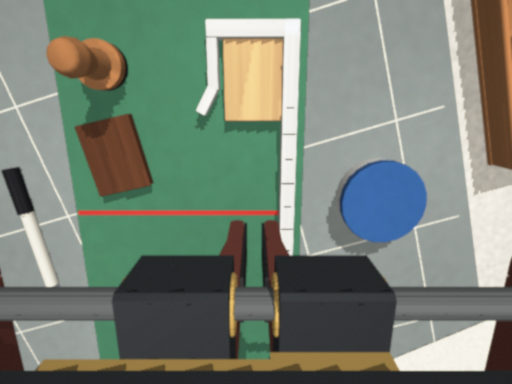

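The blank sits at columns 223–282, rows 39–120, against both the stop and the rail. The stamp, walnut blank, tin and marker are in place and the hand is clear. Handing in.

```bash
python3 -c "
from workcell import ctrl
print(ctrl.close_job())"
```

```text
the job is handed in; nothing more can be done
None
```

The job is handed in: the blank was pushed flat to the rail before the red line, paused there, then slid along the rail until it sat against the end stop and rail by force and camera, and the hand finished clear at about 17 s of the 51 s.

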